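# Punch the dowel centres in both ends of a short rail

## Robot

A 6-joint arm with a two-finger parallel gripper is mounted at the origin on a cart in front of the work surface, level with it; the furniture and walls round the work are solid. World frame = base frame: x ahead of the robot, y to its left, z up, the work surface at z = 0. Lengths are in m, angles in rad, forces in N, time in s.
With the tool pointing down it reaches from about 0.3 to 0.775 m from the base axis. Payload 14.6 kg.
Tool frame: the origin (TCP) lies at the very end of the fingers, on their centre line; the grasp point (between the pads) lies 19 mm behind it; z points along the fingers, y is the line along which they close (so a half turn about z gives the same grasp; the last joint's range is limited). The gripper opens to 94 mm and grips with 3 to 60 N. Pads are 16 mm wide; open, the fingers measure 119 mm over their backs; the gripper's body (75 mm by 177 mm) begins 78 mm behind the grasp point.
Start: joints at [1.242, 0.3, 1.521, -0, 1.321, -0.067], TCP at [0.142, 0.531, 0.205] pointing down, gripper open.
Joint ranges: [-3.03, 3.03], [-0.79, 2.21], [0.23, 2.52], [-1.04, 4.18], [0, 3.07], [-2.55, 2.55]. Speed limits (rad/s): [2.22, 2.22, 2.57, 3.14, 3.14, 3.14].

## Interface

Orientations are given as [roll, pitch, yaw] about the fixed x, y, z axes, in that order (R = Rz(yaw) Ry(pitch) Rx(roll)).
In Python, from station import ctrl, cams gives the robot as it stands. The module is installed in compiled form; this text tells all that it offers.
- The arm moves only by the tool arm_command, never from a script. Its argument "plan" is a list that holds one entry, the list of rows, each a list of 7 numbers: the shift along the tool's x, y, z in a scale on which 1.0 is 750 mm, then the turn, a rotation vector about the tool's x, y, z in shares of 4 rad (1.0 is 4 rad), then the closure, from -1 (fully open) to 1 (shut). A call has 1 to 12 rows; each row is the pose to reach, as a shift and turn from the pose commanded when the call began, along the tool's axes at that moment; what a row does not reach only later rows make up. A row lasts 1/10 s, in which the tool goes at most 50 mm and 8.59 degrees, less where a joint would pass 70% of its speed; a pose out of reach is approached as far as the arm can. Shift and turn numbers lie between -1 and 1, and a call with a number outside is refused. A call with a gripper value outside its range is refused whole. The fingers move at their own pace and stop on an object; "squeeze" is the grip in N (left out, the last holds). Time passes only in rows, so rows that repeat a pose let the fingers close. It gives the time, the measured TCP pose, the force, the opening and the grip force at its end, in the units of the state.
- ctrl.get_obs(): the state, without advancing time (a new reading comes with each control period).
- cams.camera(name): name is "side" or "top"; returns (picture, depth): 420x560x3 uint8, blue, green, red; 420x560 float32, m along the optical axis (not along the pixel's ray), 0 where there is no reading.
- cams.camera_info(name): a dict with "fx", "fy", "cx", "cy" (pixels), "dist_coeffs" ([k1, k2, p1, p2, k3] as OpenCV has them; the pictures are not rectified), "world_to_cam" (4x4, takes a point from world to camera coordinates). Camera axes: x right, y down, z forward; pixel columns grow to the right and rows downward; lengths in m; the calibration is good to about 2 mm. A picture is of the moment at which its call begins. camera_info takes no time and is no camera call.
- ctrl.hand_in(): hands the job in; it is judged then, once.
The state is a dict: "time_s": time; "qpos": joint angles; "joint_vel": joint speeds; "tau": joint torques, N m; "ee_pos": TCP position; "eef_rot": TCP orientation; "force": force on the tool from outside, world axes, zero at the start; "moment": the same for the moment, N m; "grip_width": finger opening in m; "grip_force": force on a finger pad.
Only numpy, scipy, OpenCV 4.12 (cv2) and the standard library are available. Lean on these libraries where they do the work, as an engineer would, in place of code of your own. Each camera call takes 0.05 s, during which the arm holds its last target. There are 200 camera calls.

## Task

Mark the dowel centre in both ends of the short square rail that lies beside the marking jig: lay the rail flat in the jig's channel and push it fully home against the bent steel bracket, so that the sprung punch goes right in - first with the end that now points away from you, then, turned end for end, with the other end. Then lift the rail out and finish while still holding it in the gripper, level and still, its underside at least 10 cm above the bench and clear of the jig, so that I can look at the marks. Leave everything else where it lies.

Things in the scene. Friction and masses are not known exactly. Their poses are not given: they have to be found in the camera images.
- rail: the workpiece: a plain square-section timber off-cut, 45x140x45 mm, about 0.16 kg (friction on the jig about 0.6, so it slides badly if pressed down), lying alone beside the jig, in the middle of the bench (not the block by the back left corner). Origin: centre of its underside; z up, y along its 140 mm length, x across
- rail_end_a (a point): centre of the rail's +y end face (70 mm from the middle, 22.5 mm above the underside): at the start this end points away from the robot, more or less (within 0.6 rad of +x), and is punched first
- rail_end_b (a point): centre of the rail's -y end face: at the start it points towards the robot; it is punched second
- jig: the marking jig, screwed to the bench (it does not move): plywood base 300x150x18 mm with a channel on top. Origin: centre of the base's underside; its x axis runs along the channel towards the bracket and points away from the robot within 0.3 rad; z up. At x = +100 mm is the near face of a bent steel bracket, 74 mm wide, its top 64 mm above the bench
- channel (a point): middle of the channel's floor, 18 mm above the bench, at jig x = -27.5 mm, y = 0; axes as the jig's. Two wooden fences, 205 mm long (jig x = -130 to +75 mm), 12 mm high and 24 mm wide, leave a channel 49 mm wide, open above and at both ends, its upper inner edges chamfered by 4 mm
- stop_face (a point): point on the near face of the bracket, on the punch axis: jig x = +100 mm, y = 0, 40.5 mm above the bench (22.5 mm above the channel's floor). The rail is home when the centre of its end is here
- punch (a joint): the sprung punch in the bracket: a steel pin, 8 mm thick, whose tip stands 8.5 mm out of the bracket's face at rest (0) and is pushed in along the jig's +x as the value grows; with the rail's end on the bracket it reads about 0.008 m (right in: over 0.0065). Its spring takes 1.5 N at the start and about 5.5 N with the pin right in, and pushes it out again
- carpenter_pencil: bystander: flat carpenter's pencil, 14x190x8 mm, lying between the rail and the jig, near the front; leave it
- tape_measure: bystander: tape measure, 76x94x34 mm, front left; leave it
- marking_gauge: bystander: wooden marking gauge, 66x220x80 mm, left side; leave it
- try_square: bystander: steel combination square, 100x300x18 mm, lying at the back; leave it
- block_plane: bystander: block plane, 52x164x57 mm, right side; leave it
- offcut_b: bystander: flat hardwood off-cut, 70x180x30 mm, back left; leave it
- offcut_d: bystander: thin off-cut, 45x220x20 mm, front right; leave it
- mug_1: bystander: mug, 80 mm wide, 94 mm high, back right; leave it
Mind the look-alikes: they are no part of the job. What is shaped like the rail but purple is not meant.

How it is judged:
By the outcome, as a careful person would: the job done as asked, in the order asked, and still so for the second after the job is handed in, while the arm keeps its last pose, push and grip.
It also fails if it takes over 58 s, if anything falls off the work surface, if the arm or the gripper's body presses on something with over 40 N, if the wrist force passes 120 N, or if a joint passes its speed limit or range.

## Working session

There is one attempt and no reset: what is moved stays moved. The work goes in short steps, Python scripts to look and compute and a tool call to move; the robot and the scene stay as the last step left them, time stands still between calls to the robot, and variables do not carry over. Pictures are saved under pics/ and viewed, at most 10 in all, crops included, and the job is handed in when it is done.

Besides the shell and the picture viewer there is one more tool, called by a JSON object that holds its "api" and its "payload", one argument or row to a line. arm_command: Moves the arm, as the interface text tells. Its arguments: {"type":"object","properties":{"plan":{"type":"array"},"squeeze":{"type":"number"}},"required":["plan"]}

```bash
mkdir -p pics; cat > h.py <<'E'
import numpy as np, cv2
from station import ctrl, cams
def snap(n,f):
    p,d=cams.camera(n); cv2.imwrite(f'pics/{f}.png',p); np.save(f'pics/{f}.npy',d); return p,d
def info(n):
    i=cams.camera_info(n); K=np.array([[i['fx'],0,i['cx']],[0,i['fy'],i['cy']],[0,0,1.]]); return K,np.array(i['dist_coeffs'],float),np.array(i['world_to_cam'])
def px2w(n,uv,z=None,d=None):
    K,D,T=info(n); uv=np.array(uv,float).reshape(-1,1,2)
    r=cv2.undistortPoints(uv,K,D).reshape(-1,2); r=np.c_[r,np.ones(len(r))]
    R,t=T[:3,:3],T[:3,3]; c=-R.T@t; w=r@R
    if z is not None: return c+w*((z-c[2])/w[:,2])[:,None]
    q=uv.reshape(-1,2).round().astype(int); return c+w*d[q[:,1],q[:,0]][:,None]
def w2px(n,P):
    K,D,T=info(n); return cv2.projectPoints(np.array(P,float).reshape(-1,1,3),cv2.Rodrigues(T[:3,:3])[0],T[:3,3],K,D)[0].reshape(-1,2)
E
python3 - <<'E'
from h import *
p,d=snap('top','top0'); snap('side','side0')
print(ctrl.get_obs()); print([ (n,np.linalg.inv(info(n)[2])[:3,3]) for n in('top','side')])
E
```

```text
{'time_s': 0.1, 'qpos': array([ 1.24242712e+00,  3.00417814e-01,  1.52151595e+00,  1.36495276e-05,
        1.32067374e+00, -6.65876509e-02]), 'joint_vel': array([ 4.00364451e-04, -6.91454045e-04, -2.17934759e-03,  2.23724714e-03,
        3.46979393e-04,  2.43853028e-05]), 'tau': array([ 4.07457683e-04, -5.32643831e+01, -3.53274000e+01,  7.08956877e-02,
        2.35681218e-02, -5.64030188e-05]), 'ee_pos': array([0.14226025, 0.53104776, 0.2049431 ]), 'eef_rot': array([-3.14058093e+00, -8.07185488e-05,  2.87980767e+00]), 'force': array([-0.53725936, -0.10624533, -0.31552307]), 'moment': array([-0.06500275,  0.00465416, -0.05130848]), 'grip_force': 0.0, 'grip_width': 0.09429211537826901}
[('top', array([ 0.43565263, -0.03878083,  1.40424992])), ('side', array([-0.1810499 , -1.06953944,  0.69273233]))]
```

View pics/top0.png

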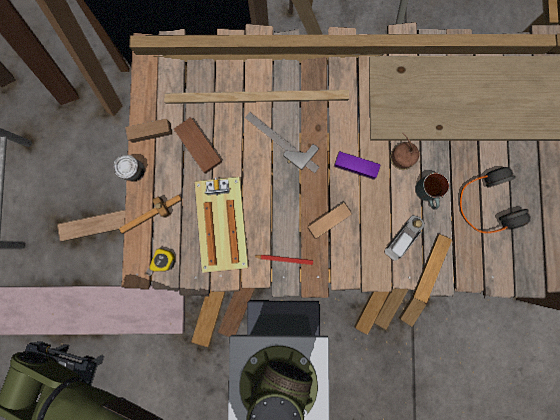

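View pics/side0.png

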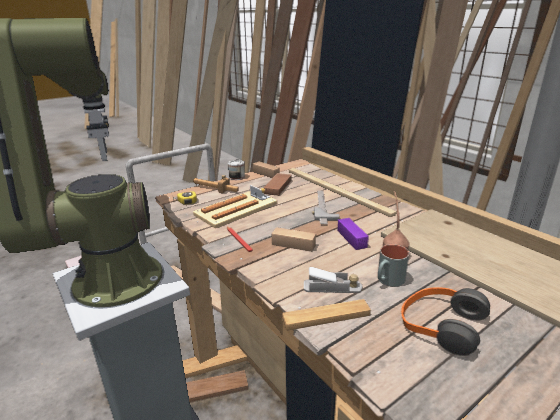

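The top view shows the jig around (221,224) with its bracket at (217,187). The rail is at (330,219), the pencil at (285,259) and the purple decoy at (357,165). Next I'll take enlarged crops to measure from.

```bash
python3 - <<'E'
from h import *
p=cv2.imread('pics/top0.png'); d=np.load('pics/top0.npy')
c=np.vstack([cv2.resize(p[195:245,300:360],None,fx=6,fy=6,interpolation=cv2.INTER_CUBIC)])
j=cv2.resize(p[172:276,190:255],None,fx=5.6,fy=5.6,interpolation=cv2.INTER_CUBIC)
o=np.zeros((590,740,3),np.uint8); o[:c.shape[0],:360]=c; o[:j.shape[0],370:370+j.shape[1]]=j
cv2.imwrite('pics/crop1.png',o)
print(w2px('top',[[0,0,0],[.5,0,0],[.5,.2,0],[.7,0,0]]))
# height map of the rail & jig regions
g=np.array([[u,v] for v in range(d.shape[0]) for u in range(d.shape[1])]); W=px2w('top',g,d=d).reshape(420,560,3)
np.save('pics/W.npy',W)
m=(abs(W[195:245,300:360,2]-.045)<.008).astype(np.uint8); n,l,s,ce=cv2.connectedComponentsWithStats(m)
k=1+s[1:,4].argmax(); P=W[195:245,300:360][l==k]; print(s[k],P.mean(0)); print(cv2.minAreaRect((P[:,:2]*1000).astype(np.float32)))
J=W[172:276,190:255].reshape(-1,3)
for z in(.018,.030): 
    P=J[abs(J[:,2]-z)<.005]; print(z,len(P),cv2.minAreaRect((P[:,:2]*1000).astype(np.float32)))
print('bench',np.median(W[240:250,300:350,2]), W[224,221],W[215,209],W[215,232])
E
```

```text
[[277.98717125 384.57838403]
 [279.02636577 227.28978398]
 [218.36236318 226.98569586]
 [279.4249305  167.23326007]]
[  8   8  44  36 622] [ 0.52103031 -0.16108816  0.04504287]
((521.2681884765625, -161.38327026367188), (44.93489074707031, 140.4702911376953), 33.872074127197266)
0.018 2802 ((521.7991943359375, 192.3863067626953), (325.5120544433594, 150.7933349609375), 6.125995635986328)
0.03 920 ((522.6319580078125, 192.53329467773438), (322.3346252441406, 140.9251708984375), 7.272955417633057)
bench -0.00016757518453036635 [0.50904385 0.18885489 0.01595941] [0.53763832 0.22709934 0.0246567 ] [0.53785436 0.15198032 0.02624615]
```

View pics/crop1.png

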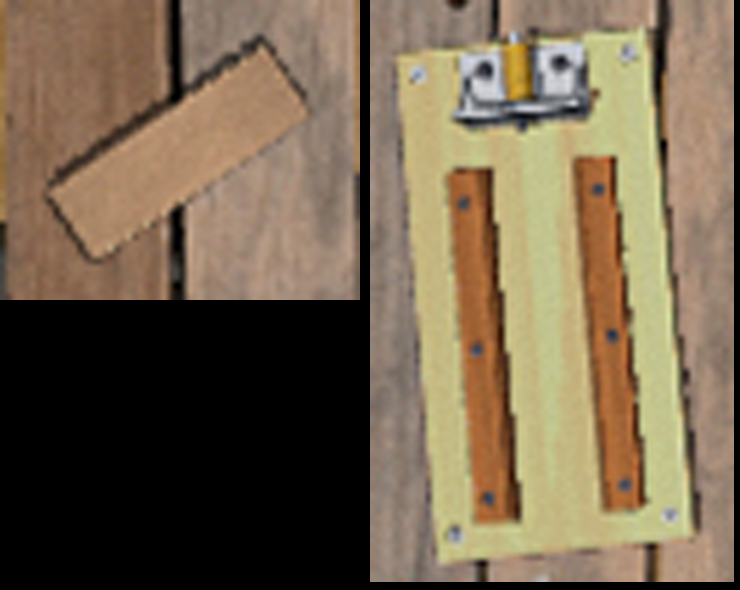

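The rail measures 45x140 at z 0.045, centred at (0.521, -0.161), with its far end at yaw about -56°. Its corners in the crop are (47,190), (262,38), (310,110) and (97,262). I'll fit the jig pose from the base and fence corners read off the crop.

```bash
python3 - <<'E'
from h import *
from scipy.optimize import least_squares
W=np.load('pics/W.npy')
def un(c,f,ox,oy,sx=0): c=np.array(c,float); return np.c_[(c[:,0]-sx+.5)/f-.5+ox,(c[:,1]+.5)/f-.5+oy]
base=un([(397,57),(647,30),(692,535),(441,562)],5.6,190,172,370)
fen=un([(447,170),(613,157),(643,507),(473,523)],5.6,190,172,370)
M=np.array([[150,75,18],[150,-75,18],[-150,-75,18],[-150,75,18],[75,48.5,30],[75,-48.5,30],[-130,-48.5,30],[-130,48.5,30]])/1000
obs=np.vstack([base,fen])
def fit(M,obs,x0):
    f=lambda x:(w2px('top',np.c_[M[:,:2]@np.array([[np.cos(x[2]),np.sin(x[2])],[-np.sin(x[2]),np.cos(x[2])]])+x[:2],M[:,2]])-obs).ravel()
    r=least_squares(f,x0); return r.x,r.fun.reshape(-1,2).round(2)
x,res=fit(M,obs,[.52,.19,.1]); print('jig',x,res.tolist())
r=un([(262,38),(310,110),(97,262),(47,190)],6,300,195)
Mr=np.array([[70,22.5,45],[70,-22.5,45],[-70,-22.5,45],[-70,22.5,45]])/1000
print('rail',*fit(Mr,r,[.52,-.16,-.98]))
# depth check of jig in fitted frame
P=W[165:285,185:260].reshape(-1,3); c,s=np.cos(x[2]),np.sin(x[2])
q=(P[:,:2]-x[:2])@np.array([[c,-s],[s,c]])
for nm,sel in (('floor',(abs(q[:,1])<.02)&(q[:,0]>-.12)&(q[:,0]<.06)),('fence',(abs(abs(q[:,1])-.038)<.006)&(q[:,0]>-.12)&(q[:,0]<.06))): print(nm,np.median(P[sel,2]))
m=(P[:,2]>.04); print('bracket',q[m].min(0),q[m].max(0),P[m,2].max())
b=P[(P[:,2]>.008)&(q[:,0]<.2)&(q[:,0]>-.2)&(abs(q[:,1])<.11)]; print(cv2.minAreaRect((((b[:,:2]-x[:2])@np.array([[c,-s],[s,c]]))*1000).astype(np.float32)))
E
```

```text
jig [0.50956572 0.18991343 0.10507821] [[-0.34, -1.0], [0.31, -0.79], [0.59, 0.67], [-0.83, 0.45], [-0.17, 0.17], [-0.12, -0.51], [0.16, 0.39], [0.39, 0.53]]
rail [ 0.52333484 -0.16145131 -0.95258082] [[-0.07  0.26]
 [ 0.23 -0.24]
 [-0.13 -0.2 ]
 [-0.03  0.18]]
floor 0.017673769092525937
fence 0.02973461638878705
bracket [-0.097492  -0.2196805] [0.14746025 0.03752784] 1.404249915372628
((4.5491943359375, 1.4836196899414062), (214.11871337890625, 386.2820129394531), 89.59392547607422)
```

```bash
cat >> h.py <<'E'
from scipy.spatial.transform import Rotation as Ro
def go(x,y,z,yaw):
    "shift (mm) and turn about tool axes from the present pose to a tool-down pose"
    o=ctrl.get_obs(); R=Ro.from_euler('xyz',o['eef_rot']); T=Ro.from_euler('xyz',[np.pi,0,yaw])
    print('d',(R.inv().apply(np.array([x,y,z])-o['ee_pos'])*1000).round(1),'turn',(R.inv()*T).as_rotvec().round(4))
def st():
    o=ctrl.get_obs(); print({k:np.round(o[k],4).tolist() for k in('time_s','qpos','ee_pos','eef_rot','force','moment','grip_width','grip_force')})
E
python3 - <<'E'
from h import *
p=cv2.imread('pics/top0.png'); hsv=cv2.cvtColor(p,cv2.COLOR_BGR2HSV)
print(hsv[224,209],hsv[224,233],hsv[224,221])
m=np.zeros(p.shape[:2],np.uint8); h=hsv[...,0];s=hsv[...,1]
m[(h<15)&(s>130)]=1; m[:,:192]=0;m[:,254:]=0;m[:195]=0;m[:]*=1;m[272:]=0
n,l,stt,c=cv2.connectedComponentsWithStats(m)
for k in range(1,n):
    if stt[k,4]>150:
        v,u=np.nonzero(l==k); w=px2w('top',np.c_[u,v],z=.03); print(stt[k],w.mean(0),cv2.minAreaRect((w[:,:2]*1000).astype(np.float32)))
go(.5225,-.1615,.205,2.18)
E
```

```text
[ 13 167 171] [ 13 161 168] [ 32  69 199]
[227 200  12  63 431] [0.48728738 0.1495024  0.03      ] ((486.7527160644531, 149.5709686279297), (202.03271484375, 23.48468589782715), 6.377162933349609)
[204 202  13  63 461] [0.47974269 0.22201048 0.03      ] ((479.9219055175781, 222.17263793945312), (201.75904846191406, 24.674663543701172), 5.986791133880615)
d [-5.465e+02 -5.705e+02  5.000e-01] turn [-1.000e-03  3.000e-04  6.998e-01]
```

Units first: shifts go in shares of 750 mm and turns go in shares of 4 rad. So -570 mm / 750 = -0.76, -546 mm / 750 = -0.728, 0.7 rad / 4 = 0.175.

{"api": "arm_command", "payload": {
  "plan": [
    [[-0.728,-0.76,0,0,0,0.175,-0.2],[-0.728,-0.76,0,0,0,0.175,-0.2],[-0.728,-0.76,0,0,0,0.175,-0.2],[-0.728,-0.76,0,0,0,0.175,-0.2],[-0.728,-0.76,0,0,0,0.175,-0.2],[-0.728,-0.76,0,0,0,0.175,-0.2],[-0.728,-0.76,0,0,0,0.175,-0.2],[-0.728,-0.76,0,0,0,0.175,-0.2],[-0.728,-0.76,0,0,0,0.175,-0.2],[-0.728,-0.76,0,0,0,0.175,-0.2],[-0.728,-0.76,0,0,0,0.175,-0.2],[-0.728,-0.76,0,0,0,0.175,-0.2]]
  ],
  "squeeze": 40
}}

```text
time_s: 1.3
ee_pos: [0.4316, 0.0031, 0.2055]
eef_rot: [3.141, 0.0, 2.179]
force: [0.5, 0.9, -1.9]
grip_width: 0.0562
grip_force: 0.0
```

```bash
python3 -c "
from h import *
st(); go(.5225,-.1615,.08,2.18)"
```

```text
{'time_s': 1.3, 'qpos': [-0.0777, 0.0322, 1.8332, 0.0001, 1.276, -0.6863], 'ee_pos': [0.4316, 0.0031, 0.2055], 'eef_rot': [3.1414, 0.0, 2.1794], 'force': [0.4918, 0.8824, -1.9295], 'moment': [0.0504, -0.0114, 0.0154], 'grip_width': 0.0562, 'grip_force': 0.0}
d [-187.1  -19.6  125.5] turn [ 0.0002  0.     -0.0006]
```

To row units: -187 mm / 750 = -0.2493, 125 mm / 750 = 0.1667.

{"api": "arm_command", "payload": {
  "plan": [
    [[-0.2493,-0.0267,0.1667,0,0,0,-0.55],[-0.2493,-0.0267,0.1667,0,0,0,-0.55],[-0.2493,-0.0267,0.1667,0,0,0,-0.55],[-0.2493,-0.0267,0.1667,0,0,0,-0.55],[-0.2493,-0.0267,0.1667,0,0,0,-0.55],[-0.2493,-0.0267,0.1667,0,0,0,-0.55],[-0.2493,-0.0267,0.1667,0,0,0,-0.55]]
  ]
}}

```text
time_s: 2.0
ee_pos: [0.5213, -0.1593, 0.0801]
eef_rot: [-3.141, -0.001, 2.179]
force: [-0.3, -0.4, 1.3]
grip_width: 0.0725
grip_force: 0.0
```

```bash
python3 -c "
from h import *
st(); go(.5225,-.1615,.015,2.18)"
```

```text
{'time_s': 2.0, 'qpos': [-0.3639, 0.4262, 1.6614, 0.0001, 1.0552, -0.9724], 'ee_pos': [0.5213, -0.1593, 0.0801], 'eef_rot': [-3.141, -0.0011, 2.1793], 'force': [-0.2682, -0.3893, 1.2548], 'moment': [-0.04, 0.0643, 0.0195], 'grip_width': 0.0725, 'grip_force': 0.0}
d [-2.5 -0.2 65.1] turn [-0.0006 -0.0011 -0.0007]
```

To row units: 65 mm / 750 = 0.0867, 55 mm / 750 = 0.0733.

{"api": "arm_command", "payload": {
  "plan": [
    [[0,0,0.0267,0,0,0,-0.55],[0,0,0.0533,0,0,0,-0.55],[0,0,0.0733,0,0,0,-0.55],[0,0,0.0867,0,0,0,-0.55],[0,0,0.0867,0,0,0,-0.55],[0,0,0.0867,0,0,0,0.6],[0,0,0.0867,0,0,0,0.6],[0,0,0.0867,0,0,0,0.6],[0,0,0.0867,0,0,0,0.6],[0,0,0.0867,0,0,0,0.6],[0,0,0.0867,0,0,0,0.6]]
  ],
  "squeeze": 40
}}

```text
time_s: 3.1
ee_pos: [0.5218, -0.1596, 0.0159]
eef_rot: [3.141, 0.0, 2.18]
force: [-2.4, 0.5, 5.3]
grip_width: 0.0444
grip_force: 40.0
```

```bash
python3 -c "
from h import *
st()"
```

```text
{'time_s': 3.1, 'qpos': [-0.364, 0.5227, 1.6945, -0.0, 0.9239, -0.9728], 'ee_pos': [0.5218, -0.1596, 0.0159], 'eef_rot': [3.1413, 0.0004, 2.1796], 'force': [-2.3536, 0.473, 5.3298], 'moment': [0.0012, 0.4731, -0.052], 'grip_width': 0.0444, 'grip_force': 39.951}
```

{"api": "arm_command", "payload": {
  "plan": [
    [[0,0,-0.0267,0,0,0,0.6],[0,0,-0.0667,0,0,0,0.6],[0,0,-0.12,0,0,0,0.6],[0,0,-0.16,0,0,0,0.6],[0,0,-0.16,0,0,0,0.6]]
  ]
}}

```text
time_s: 3.6
ee_pos: [0.5232, -0.1601, 0.1394]
eef_rot: [3.138, 0.005, 2.18]
force: [0.4, 0.2, -1.2]
grip_width: 0.0448
grip_force: 39.9
```

```bash
python3 -c "
from h import *
st(); go(.4805,.1865,.135,.106+np.pi)"
```

```text
{'time_s': 3.6, 'qpos': [-0.3639, 0.3527, 1.6113, 0.0, 1.1711, -0.9729], 'ee_pos': [0.5232, -0.1601, 0.1394], 'eef_rot': [3.1379, 0.0053, 2.1798], 'force': [0.4176, 0.2122, -1.1769], 'moment': [-0.0959, -0.0157, 0.0122], 'grip_width': 0.0448, 'grip_force': 39.9343}
d [308.7 163.2   3.4] turn [ 4.0000e-04  6.8000e-03 -1.0678e+00]
```

To row units: 309 mm / 750 = 0.412, 163 mm / 750 = 0.2173, -1.067 rad / 4 = -0.2668.

{"api": "arm_command", "payload": {
  "plan": [
    [[0.412,0.2173,0,0,0,-0.2668,0.6],[0.412,0.2173,0,0,0,-0.2668,0.6],[0.412,0.2173,0,0,0,-0.2668,0.6],[0.412,0.2173,0,0,0,-0.2668,0.6],[0.412,0.2173,0,0,0,-0.2668,0.6],[0.412,0.2173,0,0,0,-0.2668,0.6],[0.412,0.2173,0,0,0,-0.2668,0.6],[0.412,0.2173,0,0,0,-0.2668,0.6],[0.412,0.2173,0,0,0,-0.2668,0.6],[0.412,0.2173,0,0,0,-0.2668,0.6],[0.412,0.2173,0,0,0,-0.2668,0.6],[0.412,0.2173,0,0,0,-0.2668,0.6]]
  ]
}}

```text
time_s: 4.8
ee_pos: [0.4789, 0.1861, 0.1353]
eef_rot: [-3.142, -0.0, -3.039]
force: [0.3, -0.3, -1.5]
grip_width: 0.0449
grip_force: 39.9
```

```bash
python3 -c "
from h import *
st(); go(.4805,.1865,.06,.106+np.pi)"
```

```text
{'time_s': 4.8, 'qpos': [0.2995, 0.2907, 1.7047, -0.0, 1.1463, -1.3741], 'ee_pos': [0.4789, 0.1861, 0.1353], 'eef_rot': [-3.1415, -0.0002, -3.0388], 'force': [0.3238, -0.3364, -1.4655], 'moment': [0.0057, 0.0077, -0.0084], 'grip_width': 0.0449, 'grip_force': 39.9342}
d [-1.7  0.2 75.3] turn [-0.0001 -0.0002 -0.0032]
```

To row units: 82 mm / 750 = 0.1093, 75 mm / 750 = 0.1, -0.003 rad / 4 = -0.0008.

{"api": "arm_command", "payload": {
  "plan": [
    [[-0.0013,0,0.0533,0,0,-0.0008,0.6],[-0.0013,0,0.1,0,0,-0.0008,0.6],[-0.0013,0,0.1093,0,0,-0.0008,0.6],[-0.0013,0,0.1093,0,0,-0.0008,0.6]]
  ]
}}

```text
time_s: 5.2
ee_pos: [0.4795, 0.1868, 0.0532]
eef_rot: [-3.141, -0.002, -3.034]
force: [-0.4, 0.4, -3.0]
grip_width: 0.0446
grip_force: 39.9
```

```bash
python3 - <<'E'
from h import *
st(); go(.4805,.1865,.034,.106+np.pi)
p,_=snap('top','top1'); q,_=snap('side','side1')
c=cv2.resize(p[172:276,185:260],None,fx=5.4,fy=5.4,interpolation=cv2.INTER_CUBIC)
s=cv2.resize(q[165:235,185:285],None,fx=3.9,fy=3.9,interpolation=cv2.INTER_CUBIC)
o=np.zeros((580,800,3),np.uint8); o[:c.shape[0],:c.shape[1]]=c[:580]; o[:s.shape[0],410:410+s.shape[1]]=s[:,:390]
cv2.imwrite('pics/crop2.png',o)
E
```

```text
{'time_s': 5.2, 'qpos': [0.3003, 0.4069, 1.7653, -0.0, 0.9711, -1.3777], 'ee_pos': [0.4795, 0.1868, 0.0532], 'eef_rot': [-3.1413, -0.0017, -3.0344], 'force': [-0.4005, 0.3921, -2.9638], 'moment': [0.0664, -0.0149, -0.0323], 'grip_width': 0.0446, 'grip_force': 39.9343}
d [-1.  -0.4 19.2] turn [-0.0003 -0.0017  0.0012]
```

View pics/crop2.png

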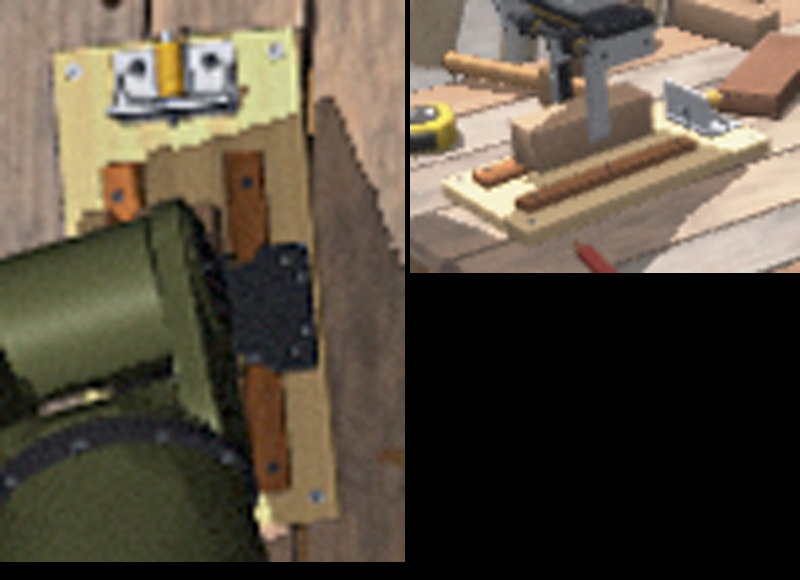

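The crop shows the rail level between the fences: the near end in the side crop is at about (520,145), with the fence beside it and the bracket clear ahead. I'll lower it gently to the floor.

To row units: 18.5 mm / 750 = 0.0247, 18 mm / 750 = 0.024.

{"api": "arm_command", "payload": {
  "plan": [
    [[-0.0013,0,0.008,0,0,0,0.6],[-0.0013,0,0.0147,0,0,0,0.6],[-0.0013,0,0.02,0,0,0,0.6],[-0.0013,0,0.024,0,0,0,0.6],[-0.0013,0,0.0247,0,0,0,0.6],[-0.0013,0,0.0247,0,0,0,0.6]]
  ]
}}

```text
time_s: 5.9
ee_pos: [0.4806, 0.1874, 0.0349]
eef_rot: [-3.142, -0.0, -3.033]
force: [0.7, 0.5, -1.7]
grip_width: 0.0449
grip_force: 39.9
```

```bash
python3 -c "
from h import *
st()"
```

```text
{'time_s': 5.9, 'qpos': [0.3008, 0.4379, 1.7723, -0.0, 0.9315, -1.3782], 'ee_pos': [0.4806, 0.1874, 0.0349], 'eef_rot': [-3.1415, -0.0001, -3.0334], 'force': [0.6777, 0.5179, -1.6969], 'moment': [0.0354, 0.038, 0.0166], 'grip_width': 0.0449, 'grip_force': 39.9343}
```

To row units: 1 mm / 750 = 0.0013, 0.5 mm / 750 = 0.0007.

{"api": "arm_command", "payload": {
  "plan": [
    [[0,0,0.0007,0,0,0,0.6],[0,0,0.0013,0,0,0,0.6],[0,0,0.0013,0,0,0,0.6]]
  ]
}}

```text
time_s: 6.2
ee_pos: [0.4806, 0.1874, 0.034]
eef_rot: [3.142, 0.0, -3.033]
force: [-0.2, 0.6, -1.9]
grip_width: 0.0449
grip_force: 39.9
```

To row units: 1 mm / 750 = 0.0013, 0.5 mm / 750 = 0.0007.

{"api": "arm_command", "payload": {
  "plan": [
    [[0,0,0.0007,0,0,0,0.6],[0,0,0.0013,0,0,0,0.6],[0,0,0.0013,0,0,0,0.6]]
  ]
}}

```text
time_s: 6.5
ee_pos: [0.4807, 0.1874, 0.0339]
eef_rot: [-3.142, 0.0, -3.033]
force: [-6.5, -1.9, 13.5]
grip_width: 0.0452
grip_force: 39.9
```

To row units: -45 mm / 750 = -0.06, -40 mm / 750 = -0.0533.

{"api": "arm_command", "payload": {
  "plan": [
    [[0,0,-0.0011,0,0,0,0.6],[-0.0107,0,-0.0011,0,0,0,0.6],[-0.0267,0,-0.0011,0,0,0,0.6],[-0.0427,0,-0.0011,0,0,0,0.6],[-0.0533,0,-0.0011,0,0,0,0.6],[-0.06,0,-0.0011,0,0,0,0.6],[-0.06,0,-0.0011,0,0,0,0.6],[-0.06,0,-0.0011,0,0,0,0.6]]
  ]
}}

```text
time_s: 7.3
ee_pos: [0.5261, 0.1923, 0.0339]
eef_rot: [3.141, 0.001, -3.033]
force: [1.4, 1.1, 2.1]
grip_width: 0.0447
grip_force: 39.9
```

To row units: -10 mm / 750 = -0.0133, -8 mm / 750 = -0.0107.

{"api": "arm_command", "payload": {
  "plan": [
    [[-0.004,0,0,0,0,0,0.6],[-0.008,0,0,0,0,0,0.6],[-0.0107,0,0,0,0,0,0.6],[-0.0133,0,0,0,0,0,0.6],[-0.0133,0,0,0,0,0,0.6],[-0.0133,0,0,0,0,0,0.6]]
  ]
}}

```text
time_s: 7.9
ee_pos: [0.5343, 0.1933, 0.0339]
eef_rot: [-3.141, -0.002, -3.033]
force: [-10.4, -1.4, 11.0]
grip_width: 0.0449
grip_force: 39.9
```

{"api": "arm_command", "payload": {
  "plan": [
    [[0,0,-0.0008,0,0,0,0.6],[-0.0013,0,-0.0008,0,0,0,0.6],[-0.0027,0,-0.0008,0,0,0,0.6],[-0.004,0,-0.0008,0,0,0,0.6],[-0.004,0,-0.0008,0,0,0,0.6]]
  ]
}}

```text
time_s: 8.4
ee_pos: [0.537, 0.1936, 0.034]
eef_rot: [-3.141, -0.003, -3.033]
force: [-10.0, -1.1, 5.4]
grip_width: 0.0452
grip_force: 39.9
```

To row units: -3 mm / 750 = -0.004, -2 mm / 750 = -0.0027.

{"api": "arm_command", "payload": {
  "plan": [
    [[-0.0013,0,0,0,0,0,0.6],[-0.0027,0,0,0,0,0,0.6],[-0.004,0,0,0,0,0,0.6],[-0.004,0,0,0,0,0,0.6]]
  ]
}}

```text
time_s: 8.8
ee_pos: [0.5386, 0.1935, 0.0339]
eef_rot: [-3.141, -0.007, -3.034]
force: [-21.1, -5.3, 13.1]
grip_width: 0.0448
grip_force: 40.0
```

```bash
python3 - <<'E'
from h import *
st()
q,_=snap('side','side2')
cv2.imwrite('pics/crop3.png',cv2.resize(q[165:225,190:290],None,fx=7,fy=7,interpolation=cv2.INTER_CUBIC))
E
```

```text
{'time_s': 8.8, 'qpos': [0.2807, 0.5472, 1.6022, 0.0004, 0.9992, -1.3984], 'ee_pos': [0.5386, 0.1935, 0.0339], 'eef_rot': [-3.1407, -0.007, -3.0335], 'force': [-21.1291, -5.3255, 13.1116], 'moment': [-0.7404, 3.3101, -0.2035], 'grip_width': 0.0448, 'grip_force': 40.0096}
```

View pics/crop3.png

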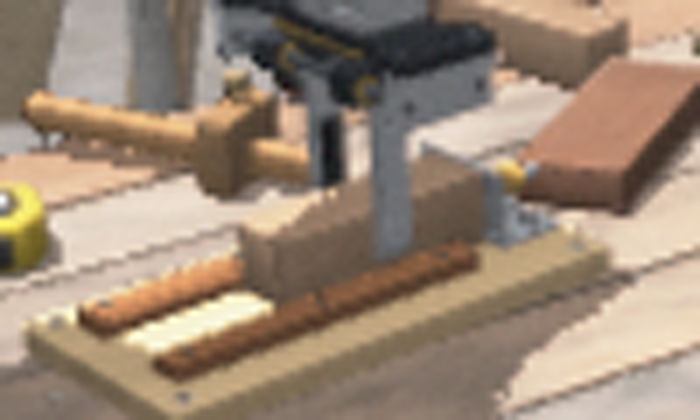

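The crop shows the rail's far end meeting the bracket plate at about (487,205), with the pin's tail sticking out behind at (520,172). One firmer push to confirm it is hard against the bracket.

To row units: -1.5 mm / 750 = -0.002, -1 mm / 750 = -0.0013.

{"api": "arm_command", "payload": {
  "plan": [
    [[-0.0007,0,-0.0007,0,0,0,0.6],[-0.0013,0,-0.0007,0,0,0,0.6],[-0.002,0,-0.0007,0,0,0,0.6],[-0.002,0,-0.0007,0,0,0,0.6],[-0.002,0,-0.0007,0,0,0,0.6]]
  ],
  "squeeze": 58
}}

```text
time_s: 9.35
ee_pos: [0.5387, 0.1933, 0.0339]
eef_rot: [-3.14, -0.01, -3.033]
force: [-28.7, -7.4, 16.6]
grip_width: 0.0447
grip_force: 58.0
```

```bash
python3 -c "
from h import *
st()"
```

```text
{'time_s': 9.35, 'qpos': [0.2804, 0.5491, 1.5992, 0.0003, 1.0037, -1.3989], 'ee_pos': [0.5387, 0.1933, 0.0339], 'eef_rot': [-3.1401, -0.0103, -3.0333], 'force': [-28.747, -7.355, 16.5938], 'moment': [-1.0685, 4.6211, -0.1585], 'grip_width': 0.0447, 'grip_force': 58.007}
```

To row units: -110 mm / 750 = -0.1467, -70 mm / 750 = -0.0933.

{"api": "arm_command", "payload": {
  "plan": [
    [[0.004,0,-0.0007,0,0,0,0.6],[0.0133,0,-0.0013,0,0,0,0.6],[0.0333,0,-0.0013,0,0,0,0.6],[0.0533,0,-0.0013,0,0,0,0.6],[0.0667,0,-0.0067,0,0,0,0.6],[0.0733,0,-0.04,0,0,0,0.6],[0.08,0,-0.0933,0,0,0,0.6],[0.0827,0,-0.1467,0,0,0,0.6],[0.0827,0,-0.1467,0,0,0,0.6],[0.0827,0,-0.1467,0,0,0,0.6]]
  ]
}}

```text
time_s: 10.35
ee_pos: [0.4813, 0.1875, 0.1454]
eef_rot: [3.141, 0.002, -3.033]
force: [-0.1, 0.7, -1.8]
grip_width: 0.0445
grip_force: 58.0
```

To row units: 1.57 rad / 4 = 0.3925.

{"api": "arm_command", "payload": {
  "plan": [
    [[0,0,0,0,0,0.3925,0.6],[0,0,0,0,0,0.3925,0.6],[0,0,0,0,0,0.3925,0.6],[0,0,0,0,0,0.3925,0.6],[0,0,0,0,0,0.3925,0.6],[0,0,0,0,0,0.3925,0.6],[0,0,0,0,0,0.3925,0.6],[0,0,0,0,0,0.3925,0.6],[0,0,0,0,0,0.3925,0.6],[0,0,0,0,0,0.3925,0.6],[0,0,0,0,0,0.3925,0.6],[0,0,0,0,0,0.3925,0.6]]
  ]
}}

```text
time_s: 11.55
ee_pos: [0.4805, 0.1873, 0.1433]
eef_rot: [-3.139, 0.0, 1.679]
force: [-0.2, 0.3, -1.7]
grip_width: 0.0444
grip_force: 58.0
```

To row units: 1.57 rad / 4 = 0.3925.

{"api": "arm_command", "payload": {
  "plan": [
    [[0,0,0,0,0,0.3925,0.6],[0,0,0,0,0,0.3925,0.6],[0,0,0,0,0,0.3925,0.6],[0,0,0,0,0,0.3925,0.6],[0,0,0,0,0,0.3925,0.6],[0,0,0,0,0,0.3925,0.6],[0,0,0,0,0,0.3925,0.6],[0,0,0,0,0,0.3925,0.6],[0,0,0,0,0,0.3925,0.6],[0,0,0,0,0,0.3925,0.6],[0,0,0,0,0,0.3925,0.6],[0,0,0,0,0,0.3925,0.6]]
  ]
}}

```text
time_s: 12.75
ee_pos: [0.4808, 0.1873, 0.1439]
eef_rot: [3.141, 0.001, 0.111]
force: [-0.5, -0.6, -1.1]
grip_width: 0.0445
grip_force: 58.0
```

```bash
python3 -c "
from h import *
st(); go(.4805,.1870,.053,.107); snap('side','side3')
q=cv2.imread('pics/side3.png')
cv2.imwrite('pics/crop4.png',cv2.resize(q[110:225,180:300],None,fx=5,fy=5,interpolation=cv2.INTER_CUBIC))"
```

```text
{'time_s': 12.75, 'qpos': [0.3006, 0.2861, 1.6889, 0.0, 1.168, 1.7603], 'ee_pos': [0.4808, 0.1873, 0.1439], 'eef_rot': [3.1413, 0.0014, 0.111], 'force': [-0.4932, -0.5575, -1.1352], 'moment': [-0.0033, 0.1457, -0.046], 'grip_width': 0.0445, 'grip_force': 57.9936}
d [-0.2  0.3 90.9] turn [0.0003 0.0014 0.004 ]
```

View pics/crop4.png

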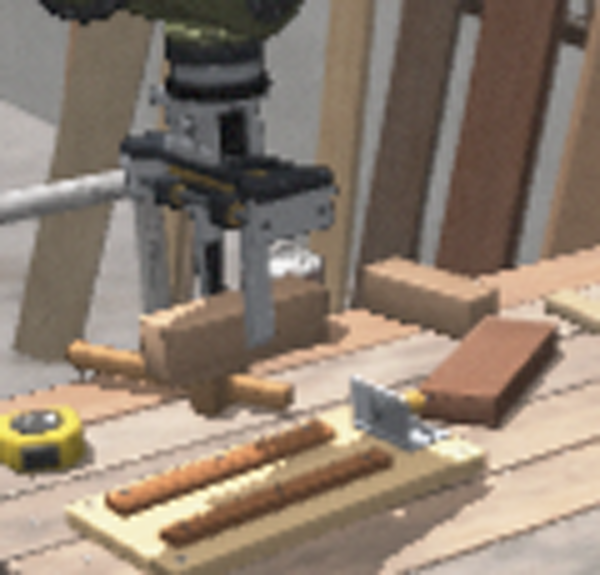

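The rail hangs level above the jig, now turned end for end, with its bottom edge from (185,378) to (330,330) parallel to the fences. Lowering it for the second end.

To row units: 109 mm / 750 = 0.1453, 107 mm / 750 = 0.1427, 0.004 rad / 4 = 0.001.

{"api": "arm_command", "payload": {
  "plan": [
    [[0,0,0.0533,0,0,0.001,0.6],[0,0,0.1,0,0,0.001,0.6],[0,0,0.1227,0,0,0.001,0.6],[0,0,0.1307,0,0,0.001,0.6],[0,0,0.1373,0,0,0.001,0.6],[0,0,0.1427,0,0,0.001,0.6],[0,0,0.1453,0,0,0.001,0.6],[0,0,0.1453,0,0,0.001,0.6],[0,0,0.1453,0,0,0.001,0.6]]
  ]
}}

```text
time_s: 13.7
ee_pos: [0.4813, 0.1875, 0.0363]
eef_rot: [-3.141, -0.001, 0.106]
force: [-0.6, -0.9, -2.0]
grip_width: 0.0446
grip_force: 58.0
```

To row units: 2.3 mm / 750 = 0.0031, 2 mm / 750 = 0.0027.

{"api": "arm_command", "payload": {
  "plan": [
    [[0,0,0.0013,0,0,0,0.6],[0,0,0.0027,0,0,0,0.6],[0,0,0.0031,0,0,0,0.6],[0,0,0.0031,0,0,0,0.6]]
  ]
}}

```text
time_s: 14.1
ee_pos: [0.4812, 0.1875, 0.0339]
eef_rot: [-3.142, -0.0, 0.106]
force: [-3.2, -1.2, 5.0]
grip_width: 0.0448
grip_force: 58.0
```

To row units: 57 mm / 750 = 0.076, 55 mm / 750 = 0.0733.

{"api": "arm_command", "payload": {
  "plan": [
    [[0,0,-0.0005,0,0,0,0.6],[0.0107,0,-0.0005,0,0,0,0.6],[0.0267,0,-0.0005,0,0,0,0.6],[0.0427,0,-0.0005,0,0,0,0.6],[0.056,0,-0.0005,0,0,0,0.6],[0.064,0,-0.0005,0,0,0,0.6],[0.068,0,-0.0005,0,0,0,0.6],[0.0707,0,-0.0005,0,0,0,0.6],[0.0733,0,-0.0005,0,0,0,0.6],[0.076,0,-0.0005,0,0,0,0.6],[0.076,0,-0.0005,0,0,0,0.6]]
  ]
}}

```text
time_s: 15.2
ee_pos: [0.5372, 0.1934, 0.034]
eef_rot: [3.141, 0.001, 0.106]
force: [-6.7, -0.6, 7.1]
grip_width: 0.0449
grip_force: 58.0
```

To row units: 5 mm / 750 = 0.0067, 4 mm / 750 = 0.0053.

{"api": "arm_command", "payload": {
  "plan": [
    [[0.0013,0,-0.0007,0,0,0,0.6],[0.0027,0,-0.0007,0,0,0,0.6],[0.004,0,-0.0007,0,0,0,0.6],[0.0053,0,-0.0007,0,0,0,0.6],[0.0067,0,-0.0007,0,0,0,0.6],[0.0067,0,-0.0007,0,0,0,0.6]]
  ]
}}

```text
time_s: 15.8
ee_pos: [0.5411, 0.1938, 0.0341]
eef_rot: [3.141, 0.004, 0.106]
force: [-12.4, -2.7, 7.8]
grip_width: 0.045
grip_force: 58.0
```

To row units: 2 mm / 750 = 0.0027, 1.4 mm / 750 = 0.0019.

{"api": "arm_command", "payload": {
  "plan": [
    [[0.0009,0,-0.0004,0,0,0,0.6],[0.0019,0,-0.0004,0,0,0,0.6],[0.0027,0,-0.0004,0,0,0,0.6],[0.0027,0,-0.0004,0,0,0,0.6]]
  ]
}}

```text
time_s: 16.2
ee_pos: [0.5414, 0.1937, 0.034]
eef_rot: [3.141, 0.008, 0.106]
force: [-25.0, -4.2, 12.6]
grip_width: 0.0445
grip_force: 58.0
```

To row units: 1.5 mm / 750 = 0.002, 1.4 mm / 750 = 0.0019.

{"api": "arm_command", "payload": {
  "plan": [
    [[0.0009,0,-0.0003,0,0,0,0.6],[0.0019,0,-0.0003,0,0,0,0.6],[0.002,0,-0.0003,0,0,0,0.6],[0.002,0,-0.0003,0,0,0,0.6]]
  ]
}}

```text
time_s: 16.6
ee_pos: [0.5419, 0.1937, 0.0338]
eef_rot: [3.14, 0.011, 0.106]
force: [-30.5, -6.0, 14.8]
grip_width: 0.0446
grip_force: 58.0
```

```bash
python3 - <<'E'
from h import *
st()
q,_=snap('side','side4')
cv2.imwrite('pics/crop5.png',cv2.resize(q[165:225,190:290],None,fx=7,fy=7,interpolation=cv2.INTER_CUBIC))
E
```

```text
{'time_s': 16.6, 'qpos': [0.2795, 0.5552, 1.5894, 0.0006, 1.0079, 1.7437], 'ee_pos': [0.5419, 0.1937, 0.0338], 'eef_rot': [3.1402, 0.0108, 0.1062], 'force': [-30.5412, -6.0347, 14.7547], 'moment': [-0.8179, 4.9878, -0.0288], 'grip_width': 0.0446, 'grip_force': 58.0053}
```

View pics/crop5.png

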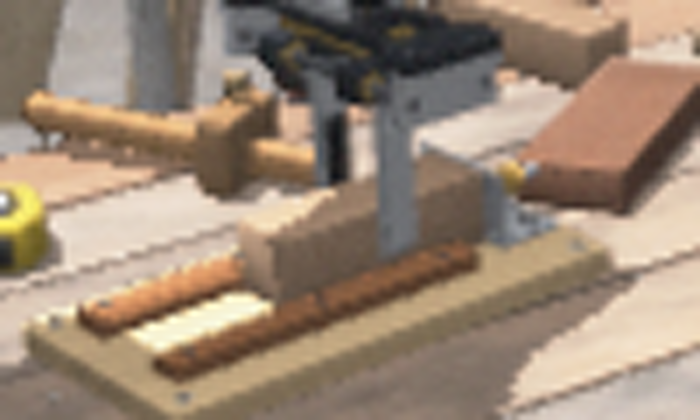

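The rail's far end sits on the bracket at (487,205), in the same place as for the first end, and the force climbs without any motion. Now I'll back off, lift it out and move it clear.

To row units: -180 mm / 750 = -0.24, -150 mm / 750 = -0.2.

{"api": "arm_command", "payload": {
  "plan": [
    [[-0.0053,0,-0.0007,0,0,0,0.6],[-0.016,0,-0.0013,0,0,0,0.6],[-0.0333,0,-0.0013,0,0,0,0.6],[-0.0533,0,-0.0013,0,0,0,0.6],[-0.0667,0,-0.0067,0,0,0,0.6],[-0.0733,0,-0.04,0,0,0,0.6],[-0.08,0,-0.0933,0,0,0,0.6],[-0.0827,0,-0.1467,0,0,0,0.6],[-0.0827,0,-0.2,0,0,0,0.6],[-0.0827,0,-0.24,0,0,0,0.6],[-0.0827,0,-0.24,0,0,0,0.6],[-0.0827,0,-0.24,0,0,0,0.6]]
  ]
}}

```text
time_s: 17.85
ee_pos: [0.4845, 0.1878, 0.215]
eef_rot: [-3.141, -0.001, 0.106]
force: [0.6, -0.2, -2.2]
grip_width: 0.0446
grip_force: 58.0
```

To row units: 170 mm / 750 = 0.2267, 160 mm / 750 = 0.2133.

{"api": "arm_command", "payload": {
  "plan": [
    [[0,0.0267,0,0,0,0,0.6],[0,0.0667,0,0,0,0,0.6],[0,0.1067,0,0,0,0,0.6],[0,0.1467,0,0,0,0,0.6],[0,0.1867,0,0,0,0,0.6],[0,0.2133,0,0,0,0,0.6],[0,0.2267,0,0,0,0,0.6],[0,0.2267,0,0,0,0,0.6],[0,0.2267,0,0,0,0,0.6],[0,0.2267,0,0,0,0,0.6],[0,0.2267,0,0,0,0,0.6],[0,0.2267,0,0,0,0,0.6]]
  ]
}}

```text
time_s: 19.05
ee_pos: [0.5025, 0.0193, 0.2149]
eef_rot: [3.142, -0.0, 0.107]
force: [-0.3, 1.4, -0.9]
grip_width: 0.0447
grip_force: 58.0
```

```bash
python3 - <<'E'
from h import *
st(); print(ctrl.get_obs()['joint_vel'].round(4))
snap('side','side5')
E
```

```text
{'time_s': 19.05, 'qpos': [-0.0345, 0.1869, 1.6389, -0.0, 1.3158, 1.4297], 'ee_pos': [0.5025, 0.0193, 0.2149], 'eef_rot': [3.1416, -0.0, 0.1065], 'force': [-0.2692, 1.4498, -0.9135], 'moment': [0.0234, 0.1034, 0.0259], 'grip_width': 0.0447, 'grip_force': 57.9988}
[-0.0041 -0.0006 -0.0011  0.0006 -0.0015 -0.0007]
```

View pics/side5.png

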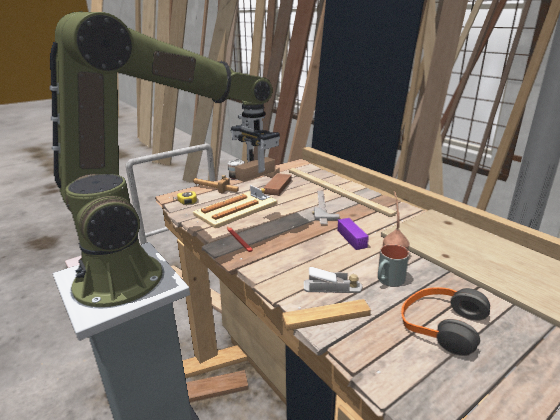

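The rail is held level at about (253,170), roughly 0.2 m above the bench and clear of the jig. The pencil and the other objects look unmoved, so I'll hand in.

```bash
python3 -c "
from station import ctrl
print(ctrl.hand_in())"
```

```text
the job is handed in; nothing more can be done
None
```

I pushed both rail ends home against the bracket in the order asked. I handed in at 19 s with the rail held level and still about 20 cm above the bench, clear of the jig. I judged "home" from the push force, the distance travelled and the pictures, as the punch itself cannot be read.

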